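# Stand a fallen laundry-powder tin up against the back of its organiser bay

### The job

The blue and white tin of laundry powder has fallen over in its bay of the wooden organiser. It is too wide to grasp, so push it foot first until its foot sits square against the back board, tip it up against that board by the rim of its sunken lid until it stands lid up, then slide it along the board into the corner so that it touches both the back board and the partition beside the peg box. Press gently all the way, as the tin dents easily, and leave the things around it where they are.

Things in the scene. Friction and masses are not known exactly. Their poses are not given: they have to be found in the camera images.
- tin_mid (a point): Centre (half-way up, on the axis) of the closed tin with blue and white bands and silver ends, 100 mm across its end beads, 125 mm tall, 0.4 to 0.8 kg; z axis from foot to lid. It starts lying in the right-hand bay, foot towards the back board, 15 to 50 mm short of it and up to 0.2 rad askew. It slides at 1 to 4 N; lifting its lid end takes 3 to 8 N; tipped up 70 to 80 degrees, it drops on to its foot by itself.
- tin_lid (a point): Centre of the tin's flat lid panel, which is sunk 8 mm inside a raised rim (88 mm inner diameter, 5 mm wall); the rim's edge is 8 mm further along z. A fingertip on the panel can catch behind the rim. z axis from foot to lid.
- peg_box: Wooden box with a small drawer, 126 x 150 x 62 mm, standing in the left-hand bay behind the partition; origin under its middle. Bystander.
- scoop: Grey detergent scoop, 68 x 109 x 48 mm, standing in front of the left-hand bay; origin under its middle. Bystander.
- masking_tape: Roll of masking tape lying flat, 100 mm across, 25 mm high, on the worktop nearer to the robot; origin under its middle. Bystander.
- organiser: Open-fronted plywood rack, screwed down, no floor or top. Origin: inner back corner of its right-hand bay, on the worktop; x runs away from the robot into the back board, y left along it, z up. Back board: front face at x = 0, 102 mm high, y = -300 to +182 mm. Partition: right face at y = 0, reaches out to x = -130 mm, up to 102 mm high. Low side board (to 45 mm) at y = -300 mm.
- tin: The same tin as tin_mid; origin at the centre of its foot, z axis from foot to lid.
There are look-alikes about, which are no part of the job. What is shaped like the tin but yellow is not meant.

How it is judged:
By the outcome, as a careful person would: the job done as asked, in the order asked, and still so for the second after the job is handed in, with the robot touching nothing.
It also fails if it takes over 72 s, if anything falls off the work surface, if the arm or the gripper's body presses on something with over 40 N, if the wrist force passes 120 N, or if a joint passes its speed limit or range.

### The arm

A 6-joint arm with a two-finger parallel gripper is mounted at the origin on a cart in front of the work surface, level with it; the furniture and walls round the work are solid. World frame = base frame: x ahead of the robot, y to its left, z up, the work surface at z = 0. Lengths are in m, angles in rad, forces in N, time in s.
With the tool pointing down it reaches from about 0.35 to 0.975 m from the base axis. Payload 4.9 kg.
Tool frame: the origin (TCP) lies on the centre line of the jaws, within the pads' length; the fingertips stand manip.tcp_to_tips ahead of it and the grasp point (between the pads) is the TCP (manip.tcp_to_tips is the distance from the TCP to the fingertips, in m); y points along the fingers, z is the direction in which the jaws open and shut, and the axes are right-handed (so a half turn about y gives the same grasp; the last joint's range is limited). The gripper opens to 85 mm and grips with 20 to 120 N. Pads are 22 mm wide; open, the fingers measure 114 mm over their backs; the gripper's body (76 mm by 85 mm) begins 54 mm behind the grasp point. The pads swing forward as they close: fully open they stand 13 mm farther back than shut.
Start: joints at [-0.119, 0.053, 1.613, -0, 1.476, -0.119], TCP at [0.625, 0, 0.25] pointing down, gripper open.
Joint ranges: [-3.01, 3.01], [-1.01, 2.22], [0.06, 2.58], [-1.02, 4.17], [0.09, 2.62], [-3.14, 3.14]. Speed limits (rad/s): [2.57, 2.57, 3.14, 3.14, 3.14, 3.14].

### API

Orientations are given as a unit quaternion [w, x, y, z].
In Python, from plant import manip gives the robot as it stands.
- The arm moves only by the tool apply_moves, never from a script. Its argument "moves" is a list of rows, each a list of 7 numbers: the gripper's target within -1 to 1 (shut at 1, half-way at 0, fully open at -1), then the shift along the tool's x, y, z in mm, then the turn, a rotation vector about the tool's x, y, z in degrees. A call has 1 to 20 rows; each row shifts and turns the commanded pose from where the row before left it, along the tool's axes as they then stand; what a row does not reach is not made up. A row lasts 1/10 s, in which the tool goes at most 50 mm and 8.59 degrees, less where a joint would pass 70% of its speed; a pose out of reach is approached as far as the arm can. A call with a gripper value outside its range is refused whole. The fingers move at their own pace and stop on an object; the grip force is fixed at half the most. Time passes only in rows, so rows that do not move let the fingers close. It gives the time, the measured TCP pose, the force and the opening at its end, in the units of the state.
- manip.state(): the state, without advancing time (a new reading comes with each control period).
- manip.grab_frame(name): name is "scene" or "side" or "wrist"; returns the picture (384x512x3 uint8, blue, green, red); there is no depth.
- manip.calibration(name): a dict with "mtx" (3x3 intrinsics, pixels), "T" (4x4, takes a point from camera to world coordinates); the wrist camera has in their place "T_tool_cam" (4x4, takes a point from camera to tool coordinates, whose origin is the TCP and whose axes are the tool frame's). Camera axes: x right, y down, z forward; pixel columns grow to the right and rows downward; lengths in m; the calibration is good to about 2 mm. A picture is of the moment at which its call begins: read the wrist's pose just before it. calibration takes no time and is no camera call.
- manip.job_done(): hands the job in, once; it reports no verdict.
The state is a dict: "time": time; "joint_pos": joint angles; "joint_vel": joint speeds; "joint_efforts": joint torques, N m; "tool_pos": TCP position; "tool_rot": TCP orientation; "contact_force": force on the tool from outside, world axes, zero at the start; "ft_torque": the same for the moment, N m; "gripper_width": opening from 0.0 (shut) to 1.0 (fully open).
Only numpy, scipy, OpenCV 4.12 (cv2) and the standard library are available. Lean on these libraries where they do the work, as an engineer would, in place of code of your own. Each camera call takes 0.05 s, during which the arm holds its last target. There are 200 camera calls.

## Working session

There is one attempt and no reset: what is moved stays moved. The work goes in short steps, Python scripts to look and compute and a tool call to move; the robot and the scene stay as the last step left them, time stands still between calls to the robot, and variables do not carry over. Pictures are saved under pics/ and viewed, about 8 in all and at most 12, crops included, and the job is handed in when it is done.

Besides the shell and the picture viewer there is one more tool, called after "Call:" as name(argument=value, ...), one argument or row to a line, values as JSON. apply_moves: Moves the arm, as the interface text tells. Its arguments: {"type":"object","properties":{"moves":{"type":"array","items":{"type":"array","items":{"type":"number"}}}},"required":["moves"]}

```bash
ls; mkdir -p pics; cat > h.py <<'E'
import numpy as np, cv2
from plant import manip
from scipy.spatial.transform import Rotation as R
def rot(q): return R.from_quat([q[1],q[2],q[3],q[0]]).as_matrix()
def ray(name,uv):
    c=manip.calibration(name)
    if name=="wrist":
        s=manip.state();T=np.eye(4);T[:3,:3]=rot(s["tool_rot"]);T[:3,3]=s["tool_pos"];T=T@c["T_tool_cam"]
    else: T=c["T"]
    d=T[:3,:3]@np.linalg.inv(c["mtx"])@np.array([uv[0],uv[1],1.]); return T[:3,3],d
def onz(name,uv,z):
    o,d=ray(name,uv); return o+d*(z-o[2])/d[2]
def proj(name,p):
    c=manip.calibration(name); T=np.linalg.inv(c["T"]); q=c["mtx"]@(T[:3,:3]@np.array(p)+T[:3,3]); return q[:2]/q[2]
def st():
    s=manip.state(); print("t",s["time"],"p",np.round(s["tool_pos"],4),"F",np.round(s["contact_force"],2),"w",s["gripper_width"]); print(np.round(rot(s["tool_rot"]),3))
E
python3 - <<'E'
from h import *
st(); print(manip.tcp_to_tips)
a=manip.grab_frame("scene");b=manip.grab_frame("side")
cv2.imwrite("pics/scene0.png",a);cv2.imwrite("pics/side0.png",b)
for n in("scene","side"):print(manip.calibration(n))
print(manip.calibration("wrist"))
E
```

```text
pics
t 0.0 p [6.244e-01 1.000e-04 2.491e-01] F [ 0.45  0.51 -0.79] w 1.0005255137668858
[[ 0.    -0.002  1.   ]
 [-1.     0.     0.   ]
 [-0.    -1.    -0.002]]
0.019
{'mtx': array([[392.22760148,   0.        , 255.59194316],
       [  0.        , 392.22760148, 195.82844534],
       [  0.        ,   0.        ,   1.        ]]), 'T': array([[ 0.90223999, -0.20636456,  0.37865113,  0.17747231],
       [-0.43061687, -0.47811302,  0.76549138, -0.56896132],
       [ 0.02306775, -0.85371049, -0.52023675,  0.51910675],
       [ 0.        ,  0.        ,  0.        ,  1.        ]])}
{'mtx': array([[495.05003137,   0.        , 260.80067333],
       [  0.        , 495.05003137, 186.48640903],
       [  0.        ,   0.        ,   1.        ]]), 'T': array([[ 0.92293351, -0.23449973,  0.30529267,  0.25157762],
       [-0.38456158, -0.52558359,  0.75886381, -0.58712217],
       [-0.01749654, -0.81778467, -0.57525829,  0.60325571],
       [ 0.        ,  0.        ,  0.        ,  1.        ]])}
{'mtx': array([[323.19732375,   0.        , 252.84901935],
       [  0.        , 323.19732375, 191.54193249],
       [  0.        ,   0.        ,   1.        ]]), 'T_tool_cam': array([[-9.63148461e-04,  9.61203374e-01,  2.75838985e-01,
        -6.96627654e-02],
       [-7.34539181e-04, -2.75839718e-01,  9.61203366e-01,
        -1.23313699e-01],
       [ 9.99999266e-01,  7.23167000e-04,  9.71716140e-04,
        -1.48168430e-05],
       [ 0.00000000e+00,  0.00000000e+00,  0.00000000e+00,
         1.00000000e+00]])}
```

View pics/scene0.png

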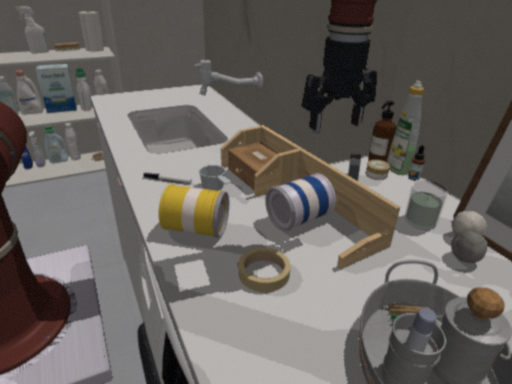

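View pics/side0.png

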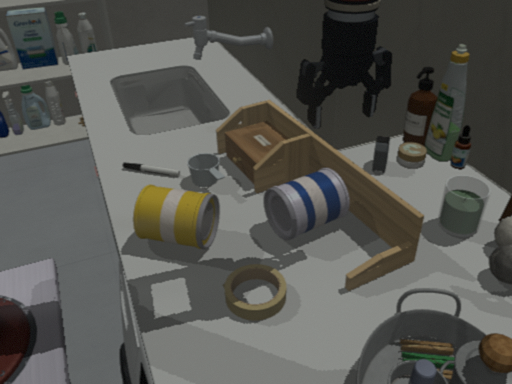

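The scene view shows the blue and white tin at about (301,202), lying in the right-hand bay with its lid towards the robot. The yellow look-alike at (195,210) is not meant. In the side view the blue tin is at (307,203). I'll enlarge the side view to confirm this and pick organiser and tin points.

```bash
python3 - <<'E'
import cv2
b=cv2.imread("pics/side0.png")
c=cv2.resize(b[95:290,205:425],None,fx=3.5,fy=3.0,interpolation=cv2.INTER_CUBIC)
c=cv2.convertScaleAbs(c,alpha=1.5)
cv2.imwrite("pics/side0c.png",c);print(c.shape)
E
```

```text
(585, 770, 3)
```

View pics/side0c.png

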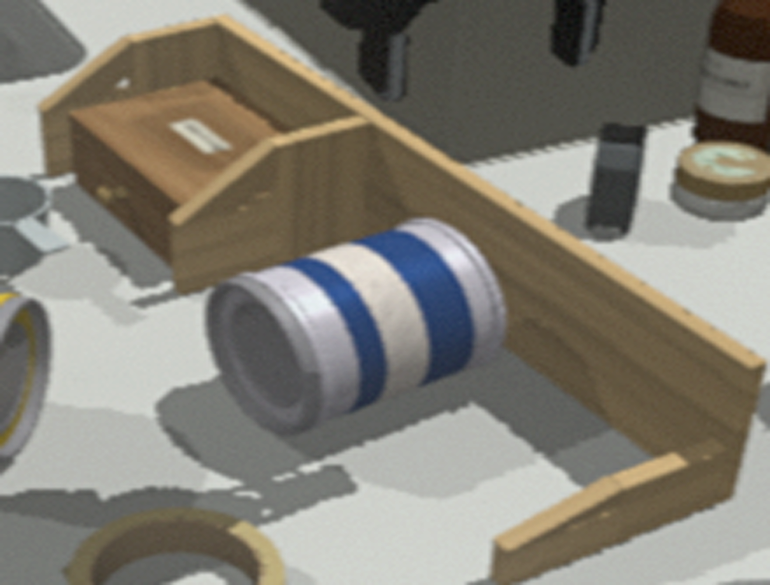

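The crop confirms the target: blue and white bands, silver ends, lid towards the robot. In crop pixels, the lid rim centre is about (268,353), the board/partition top corner (372,122), the board's right top end (752,367), and the partition's front foot (178,292).

```bash
python3 - <<'E'
from h import *
f=lambda x,y:(205+x/3.5,95+y/3)
for n,p,z in[("corner top",(372,122),.102),("board right top",(752,367),.102),("part front foot",(178,292),0),("board foot right",(650,463),0),("rim ctr",(265,352),.05),("foot top",(420,220),.1)]:
    print(n,onz("side",f(*p),z).round(4))
cv2.imwrite("pics/w0.png",manip.grab_frame("wrist"))
E
```

```text
corner top [0.6821 0.1993 0.102 ]
board right top [ 0.7174 -0.1091  0.102 ]
part front foot [0.5542 0.1933 0.    ]
board foot right [ 0.7084 -0.0654  0.    ]
rim ctr [0.5468 0.0531 0.05  ]
foot top [0.6501 0.0822 0.1   ]
```

View pics/w0.png

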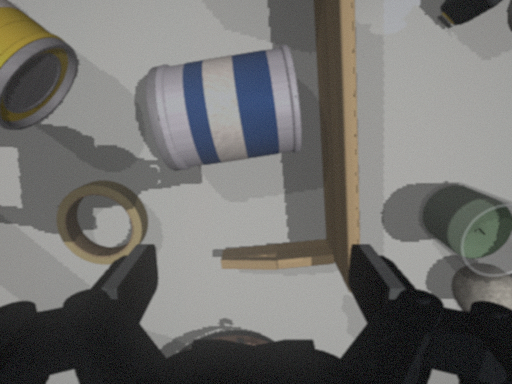

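```bash
python3 - <<'E'
from h import *
O=np.array([.6821,.1993]);ex=np.array([.993,.114]);ey=np.array([-.114,.993])
for n,p,z in[("bt",(338,40),.102),("bt",(348,220),.102),("bf",(317,40),0),("bf",(328,220),0),("side inner top",(300,242),.045),
 ("foot top",(297,97),.1),("foot L",(290,47),.06),("foot R",(300,150),.06),("lid L",(155,67),.05),("lid R",(178,168),.05),("band L",(272,50),.06),("band R",(280,154),.06),("band2 L",(184,63),.06),("band2 R",(200,165),.06)]:
    q=onz("wrist",p,z); r=q[:2]-O; print(n,q.round(4),"org",(r@ex).round(4),(r@ey).round(4))
E
```

```text
bt [0.6898 0.1132 0.102 ] org -0.0021 -0.0864
bt [ 0.7096 -0.0343  0.102 ] org 0.0007 -0.2351
bf [0.6922 0.1296 0.    ] org 0.002 -0.0704
bf [ 0.717  -0.0735  0.    ] org 0.0036 -0.2748
side inner top [ 0.6766 -0.0821  0.045 ] org -0.0375 -0.2789
foot top [0.6602 0.0712 0.1   ] org -0.0363 -0.1247
foot L [0.6575 0.1142 0.06  ] org -0.0341 -0.0817
foot R [0.6703 0.022  0.06  ] org -0.032 -0.1747
lid L [0.5329 0.0983 0.05  ] org -0.1597 -0.0833
lid R [0.5483 0.002  0.05  ] org -0.1553 -0.1807
band L [0.6415 0.1117 0.06  ] org -0.0503 -0.0824
band R [0.6509 0.0181 0.06  ] org -0.0516 -0.1764
band2 L [0.5622 0.1008 0.06  ] org -0.1303 -0.0842
band2 R [0.5725 0.0071 0.06  ] org -0.1307 -0.1783
```

The tin lies nearly square to the board: foot about 34 mm short, axis at organiser y of about -0.13, organiser yaw about 0.12 rad. I'll close the gripper, back off, and turn the tool so the camera sits on top and the tips point forward and down, clear of the yellow tin.

Call:
apply_moves(
  moves=[
    [1,0,0,-45,0,0,0],
    [1,0,0,-45,0,0,0],
    [1,0,0,-45,0,0,0],
    [1,-45,0,0,0,0,0],
    [1,0,0,0,0,8.3,0],
    [1,0,0,0,0,8.3,0],
    [1,0,0,0,0,8.3,0],
    [1,0,0,0,0,8.3,0],
    [1,0,0,0,0,8.3,0],
    [1,0,0,0,0,8.3,0],
    [1,0,0,0,0,8.3,0],
    [1,0,0,0,0,8.3,0],
    [1,0,0,0,0,8.3,0],
    [1,0,0,0,0,8.3,0],
    [1,0,0,0,0,0,7],
    [1,0,0,0,0,0,7],
    [1,0,0,0,0,0,7],
    [1,0,0,0,0,0,7],
    [1,0,0,0,0,0,7],
  ],
)

```text
time: 2.05
tool_pos: [0.49, 0.045, 0.2506]
tool_rot: [0.255, 0.173, 0.686, -0.66]
contact_force: [-0.1, -0.4, -0.4]
gripper_width: 0.001
```

```bash
cat >> h.py <<'E'
O=np.array([.6821,.1993,0]);A=.120
def setO(o,a):
    global O,A; O,A=np.array(o),a
def toorg(p): return R.from_euler('z',-A).as_matrix()@(np.array(p)-O)
def toworld(r): return R.from_euler('z',A).as_matrix()@np.array(r)+O
TT=.019
def tip():
    s=manip.state(); return np.array(s["tool_pos"])+TT*rot(s["tool_rot"])[:,1]
def go(r):
    s=manip.state(); d=toworld(r)-tip(); print("shift mm tool",(rot(s["tool_rot"]).T@d*1e3).round(1),"len",(np.linalg.norm(d)*1e3).round(1))
def info():
    s=manip.state(); M=rot(s["tool_rot"]); y=R.from_euler('z',-A).as_matrix()@M
    print("t",round(s["time"],2),"tip org mm",(toorg(tip())*1e3).round(1),"F org",(R.from_euler('z',-A).as_matrix()@np.array(s["contact_force"])).round(2),"w",round(s["gripper_width"],2))
    print("pitch down deg",np.degrees(np.arcsin(-y[2,1])).round(1),"y org",y[:,1].round(3),"z org",y[:,2].round(3),"j",np.round(s["joint_pos"],2))
E
python3 - <<'E'
from h import *
print(manip.tcp_to_tips); info()
b=cv2.imread("pics/side0.png")
for p in[(195,195),(188,235),(218,215),(200,185)]:print("yellow",onz("side",p,.05).round(3),toorg(onz("side",p,.05)).round(3))
go([-.2,-.13,.15])
E
```

```text
0.019
t 2.05 tip org mm [-198.3 -130.1  235.1] F org [-0.13 -0.39 -0.42] w 0.0
pitch down deg 54.7 y org [ 0.578  0.001 -0.816] z org [ 0.002 -1.     0.   ] j [-0.14 -0.7   2.28  0.18  0.97  1.25]
yellow [0.42  0.168 0.05 ] [-0.264  0.     0.05 ]
yellow [0.376 0.06  0.05 ] [-0.321 -0.101  0.05 ]
yellow [0.44  0.092 0.05 ] [-0.253 -0.078  0.05 ]
yellow [0.438 0.196 0.05 ] [-0.242  0.026  0.05 ]
shift mm tool [50.6 68.4 -0.2] len 85.1
```

Call:
apply_moves(
  moves=[
    [1,15,25,0,0,0,0],
    [1,15,25,0,0,0,0],
    [1,15,25,0,0,0,0],
    [1,15,25,0,0,0,0],
    [1,15,25,0,0,0,0],
    [1,15,25,0,0,0,0],
    [1,0,0,0,0,0,0],
  ],
)

```text
time: 2.75
tool_pos: [0.4983, 0.0471, 0.0698]
tool_rot: [0.25, 0.167, 0.688, -0.661]
contact_force: [-0.3, -0.1, 0.1]
gripper_width: 0.004
```

```bash
python3 - <<'E'
from h import *
info(); go([-.155,-.13,.06])
cv2.imwrite("pics/w1.png",manip.grab_frame("wrist"))
E
```

```text
t 2.75 tip org mm [-190.  -129.1   54.2] F org [-0.34 -0.1   0.14] w 0.0
pitch down deg 55.6 y org [ 0.565  0.004 -0.825] z org [ 0.002 -1.    -0.003] j [-0.13 -0.4   2.41  0.27  0.56  1.13]
shift mm tool [-32.2  14.9   1. ] len 35.5
```

View pics/w1.png

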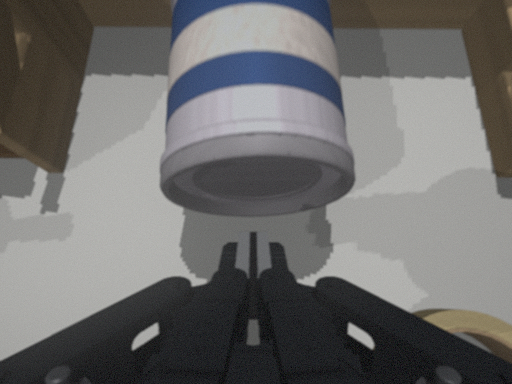

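The wrist view shows the fingertips (253,235) centred in front of the lid (257,180), with the tin square. I'll push gently.

Call:
apply_moves(
  moves=[
    [1,-5,3.4,0,0,0,0],
    [1,-5,3.4,0,0,0,0],
    [1,-4,2.7,0,0,0,0],
    [1,-3.3,2.3,0,0,0,0],
    [1,-2.5,1.7,0,0,0,0],
    [1,-2.5,1.7,0,0,0,0],
    [1,-1.65,1.15,0,0,0,0],
    [1,-1.65,1.15,0,0,0,0],
    [1,-1.65,1.15,0,0,0,0],
    [1,-1.65,1.15,0,0,0,0],
    [1,-1.65,1.15,0,0,0,0],
    [1,-1.65,1.15,0,0,0,0],
    [1,-1.65,1.15,0,0,0,0],
    [1,-1.65,1.15,0,0,0,0],
  ],
)

```text
time: 4.2
tool_pos: [0.5444, 0.0519, 0.0756]
tool_rot: [0.253, 0.17, 0.686, -0.66]
contact_force: [-6.6, -0.8, 2.9]
gripper_width: 0.002
```

```bash
python3 - <<'E'
from h import *
info()
E
```

```text
t 4.2 tip org mm [-143.5 -129.8   60. ] F org [-6.68  0.03  2.92] w 0.0
pitch down deg 55.1 y org [ 0.572  0.002 -0.82 ] z org [ 0.003 -1.    -0.   ] j [-0.1  -0.26  2.3   0.26  0.52  1.16]
```

Call:
apply_moves(
  moves=[
    [1,-1.2,0.8,0,0,0,0],
    [1,-1.2,0.8,0,0,0,0],
    [1,-1.2,0.8,0,0,0,0],
    [1,-1.2,0.8,0,0,0,0],
  ],
)

```text
time: 4.6
tool_pos: [0.55, 0.0526, 0.0756]
tool_rot: [0.253, 0.17, 0.686, -0.66]
contact_force: [-4.9, -0.6, 3.5]
gripper_width: -0.001
```

```bash
python3 - <<'E'
from h import *
info()
E
```

```text
t 4.6 tip org mm [-137.8 -129.8   60. ] F org [-4.95  0.02  3.49] w -0.0
pitch down deg 55.1 y org [ 0.572  0.002 -0.82 ] z org [ 0.003 -1.    -0.   ] j [-0.1  -0.24  2.29  0.26  0.52  1.16]
```

Call:
apply_moves(
  moves=[
    [1,-1.2,0.8,0,0,0,0],
    [1,-1.2,0.8,0,0,0,0],
    [1,-1.2,0.8,0,0,0,0],
    [1,-1.2,0.8,0,0,0,0],
    [1,-1.2,0.8,0,0,0,0],
  ],
)

```text
time: 5.1
tool_pos: [0.557, 0.0535, 0.0756]
tool_rot: [0.253, 0.17, 0.686, -0.66]
contact_force: [-5.4, -1.5, 2.3]
gripper_width: -0.002
```

Call:
apply_moves(
  moves=[
    [1,-0.8,0.57,0,0,0,0],
    [1,-0.8,0.57,0,0,0,0],
  ],
)

```text
time: 5.3
tool_pos: [0.5592, 0.0537, 0.0757]
tool_rot: [0.253, 0.17, 0.686, -0.66]
contact_force: [-5.5, 0.3, 1.4]
gripper_width: 0.001
```

Call:
apply_moves(
  moves=[
    [1,-0.8,0.57,0,0,0,0],
    [1,-0.8,0.57,0,0,0,0],
  ],
)

```text
time: 5.5
tool_pos: [0.5609, 0.054, 0.0755]
tool_rot: [0.253, 0.17, 0.687, -0.66]
contact_force: [-12.4, -0.2, 6.8]
gripper_width: 0.002
```

```bash
python3 - <<'E'
from h import *
info()
E
```

```text
t 5.5 tip org mm [-126.9 -129.7   59.9] F org [-12.37   1.31   6.82] w 0.0
pitch down deg 55.1 y org [ 0.571  0.002 -0.821] z org [ 0.003 -1.    -0.001] j [-0.09 -0.21  2.26  0.26  0.51  1.17]
```

The force step to 12 N puts the foot on the board, with the panel at about -118 mm against -117 expected. Next I'll back off, raise the pitch, and plan the tipping path.

```bash
cat > plan.py <<'E'
from h import *
def tcp(x,z,p): return np.array([x-TT*1e3*np.cos(p), z+TT*1e3*np.sin(p)])
def rows(wps):  # (tip x,z mm org, pitch deg); first = start
    for a,b in zip(wps,wps[1:]):
        p,q=np.radians(a[2]),np.radians(b[2]); d=tcp(b[0],b[1],q)-tcp(a[0],a[1],p)
        ty=np.array([np.cos(p),-np.sin(p)]); tx=np.array([-np.sin(p),-np.cos(p)])
        print("[1, %.1f, %.1f, 0, 0, 0, %.1f],"%(d@tx,d@ty,a[2]-b[2]),end=" ")
    print()
def tipT(th,off=2,press=0,p0=45,p1=88,half=11):
    p=p0+(p1-p0)*th/75; t=np.radians(th);P=np.radians(p)
    a=np.array([-np.cos(t),np.sin(t)]);n=np.array([np.sin(t),np.cos(t)])
    A=np.array([-100*np.sin(t),0]); de=8*np.tan(P-t)
    C=A+(117+off)*a+(94-de*(8-off)/8+press)*n
    T=C-half*np.array([np.sin(P),np.cos(P)])
    return T[0],T[1],p
E
python3 - <<'E'
from plan import *
T=tipT(0,press=-2);print(T)
rows([(-126.9,59.9,55),(-136,62,55),(-142,68,48),(-140,T[1],45),T])
E
```

```text
(np.float64(-126.77817459305203), np.float64(78.22182540694797), 45.0)
[1, 6.2, -6.9, 0, 0, 0, 0.0], [1, 3.8, -8.2, 0, 0, 0, 7.0], [1, -7.3, -6.2, 0, 0, 0, 3.0], [1, -9.3, 9.3, 0, 0, 0, 0.0],
```

Call:
apply_moves(
  moves=[
    [1,6.2,-6.9,0,0,0,0],
    [1,3.8,-8.2,0,0,0,7],
    [1,-7.3,-6.2,0,0,0,3],
    [1,0,0,0,0,0,0],
    [1,-3.1,3.1,0,0,0,0],
    [1,-3.1,3.1,0,0,0,0],
    [1,-1.5,1.5,0,0,0,0],
    [1,0,0,0,0,0,0],
  ],
)

```text
time: 6.3
tool_pos: [0.5575, 0.0534, 0.0922]
tool_rot: [0.31, 0.23, 0.669, -0.636]
contact_force: [-1.4, 0.7, -1.4]
gripper_width: -0.003
```

```bash
python3 - <<'E'
from h import *
info()
cv2.imwrite("pics/w2.png",manip.grab_frame("wrist"))
E
```

```text
t 6.3 tip org mm [-127.8 -129.9   78.8] F org [-1.26  0.9  -1.41] w -0.0
pitch down deg 45.1 y org [ 0.706  0.002 -0.708] z org [ 0.003 -1.    -0.   ] j [-0.12 -0.3   2.36  0.5   0.36  0.93]
```

View pics/w2.png

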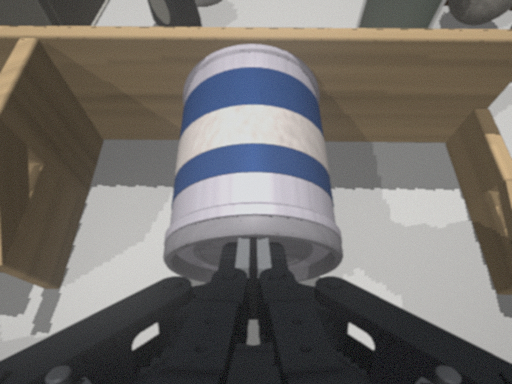

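The tin is flush and square to the board (foot at about (252,50)), and the tips are inside the lid recess (253,250). Now I'll tip it up.

```bash
python3 - <<'E'
from plan import *
w=[(-127.8,78.8,45.0)]+[tipT(t,press=1) for t in np.arange(2,80,2.)]
print([tuple(np.round(x,1)) for x in w[::6]])
rows(w[:8]);rows(w[7:18]);rows(w[17:30]);rows(w[29:])
E
```

```text
[(np.float64(-127.8), np.float64(78.8), np.float64(45.0)), (np.float64(-127.1), np.float64(106.0), np.float64(51.9)), (np.float64(-121.8), np.float64(125.7), np.float64(58.8)), (np.float64(-111.2), np.float64(139.5), np.float64(65.6)), (np.float64(-95.9), np.float64(146.9), np.float64(72.5)), (np.float64(-76.5), np.float64(147.5), np.float64(79.4)), (np.float64(-54.0), np.float64(141.3), np.float64(86.3))]
[1, -5.6, -4.4, 0, 0, 0, -1.1], [1, -3.2, -3.3, 0, 0, 0, -1.1], [1, -3.1, -3.2, 0, 0, 0, -1.1], [1, -3.1, -3.0, 0, 0, 0, -1.1], [1, -3.1, -2.9, 0, 0, 0, -1.1], [1, -3.0, -2.7, 0, 0, 0, -1.1], [1, -3.0, -2.6, 0, 0, 0, -1.1], 
[1, -3.0, -2.4, 0, 0, 0, -1.1], [1, -3.0, -2.3, 0, 0, 0, -1.1], [1, -3.0, -2.1, 0, 0, 0, -1.1], [1, -3.0, -1.9, 0, 0, 0, -1.1], [1, -3.0, -1.8, 0, 0, 0, -1.1], [1, -3.0, -1.6, 0, 0, 0, -1.1], [1, -3.0, -1.4, 0, 0, 0, -1.1], [1, -3.0, -1.3, 0, 0, 0, -1.1], [1, -3.0, -1.1, 0, 0, 0, -1.1], [1, -3.1, -0.9, 0, 0, 0, -1.1], 
[1, -3.1, -0.8, 0, 0, 0, -1.1], [1, -3.1, -0.6, 0, 0, 0, -1.1], [1, -3.2, -0.4, 0, 0, 0, -1.1], [1, -3.2, -0.3, 0, 0, 0, -1.1], [1, -3.2, -0.1, 0, 0, 0, -1.1], [1, -3.3, 0.0, 0, 0, 0, -1.1], [1, -3.3, 0.2, 0, 0, 0, -1.1], [1, -3.4, 0.4, 0, 0, 0, -1.1], [1, -3.4, 0.5, 0, 0, 0, -1.1], [1, -3.5, 0.6, 0, 0, 0, -1.1], [1, -3.6, 0.8, 0, 0, 0, -1.1], [1, -3.6, 0.9, 0, 0, 0, -1.1], 
[1, -3.7, 1.1, 0, 0, 0, -1.1], [1, -3.8, 1.2, 0, 0, 0, -1.1], [1, -3.9, 1.3, 0, 0, 0, -1.1], [1, -3.9, 1.5, 0, 0, 0, -1.1], [1, -4.0, 1.6, 0, 0, 0, -1.1], [1, -4.1, 1.7, 0, 0, 0, -1.1], [1, -4.2, 1.8, 0, 0, 0, -1.1], [1, -4.2, 1.9, 0, 0, 0, -1.1], [1, -4.3, 2.0, 0, 0, 0, -1.1], [1, -4.4, 2.1, 0, 0, 0, -1.1],
```

Call:
apply_moves(
  moves=[
    [1,-2.8,-2.2,0,0,0,0],
    [1,-2.8,-2.2,0,0,0,-1.1],
    [1,-3.2,-3.3,0,0,0,-1.1],
  ],
)

```text
time: 6.65
tool_pos: [0.5563, 0.0536, 0.1023]
tool_rot: [0.296, 0.215, 0.674, -0.642]
contact_force: [-0.1, 0.2, -4.4]
gripper_width: 0.002
```

Call:
apply_moves(
  moves=[
    [1,-3.1,-3.2,0,0,0,-1.1],
    [1,-3.1,-3.0,0,0,0,-1.1],
  ],
)

```text
time: 6.85
tool_pos: [0.5569, 0.0536, 0.1114]
tool_rot: [0.284, 0.203, 0.678, -0.647]
contact_force: [-1.0, 0.3, -5.0]
gripper_width: -0.002
```

```bash
python3 - <<'E'
from h import *
info()
E
```

```text
t 6.85 tip org mm [-129.5 -129.7   96.9] F org [-0.95  0.4  -5.04] w -0.0
pitch down deg 49.7 y org [ 0.647  0.002 -0.762] z org [ 0.003 -1.    -0.001] j [-0.11 -0.33  2.31  0.32  0.49  1.11]
```

Call:
apply_moves(
  moves=[
    [1,-3.2,-2.7,0,0,0,-1.1],
    [1,-3.2,-2.5,0,0,0,-1.1],
    [1,-3.1,-2.5,0,0,0,-1.1],
    [1,-3.0,-2.4,0,0,0,-1.1],
    [1,-3.0,-2.3,0,0,0,-1.1],
  ],
)

```text
time: 7.35
tool_pos: [0.5616, 0.054, 0.1313]
tool_rot: [0.252, 0.17, 0.687, -0.66]
contact_force: [-4.2, -0.4, -4.0]
gripper_width: -0.004
```

Call:
apply_moves(
  moves=[
    [1,-3.0,-2.1,0,0,0,-1.1],
    [1,-3.0,-1.9,0,0,0,-1.1],
    [1,-3.0,-1.8,0,0,0,-1.1],
    [1,-3.0,-1.6,0,0,0,-1.1],
  ],
)

```text
time: 7.75
tool_pos: [0.569, 0.0547, 0.1456]
tool_rot: [0.228, 0.145, 0.692, -0.669]
contact_force: [-1.6, -0.8, -3.4]
gripper_width: -0.0
```

```bash
python3 - <<'E'
from plan import *
info(); print([np.round(tipT(t,press=1),1) for t in(24,26,28)])
cv2.imwrite("pics/side1.png",cv2.resize(manip.grab_frame("side")[60:290,180:430],None,fx=2.5,fy=2.5))
E
```

```text
t 7.75 tip org mm [-119.9 -130.   129.2] F org [-1.67 -0.65 -3.4 ] w -0.0
pitch down deg 59.3 y org [ 0.51   0.001 -0.86 ] z org [ 0.002 -1.     0.   ] j [-0.08 -0.28  2.16  0.15  0.74  1.28]
[array([-121.8,  125.7,   58.8]), array([-120.4,  128.4,   59.9]), array([-118.9,  131. ,   61.1])]
```

View pics/side1.png

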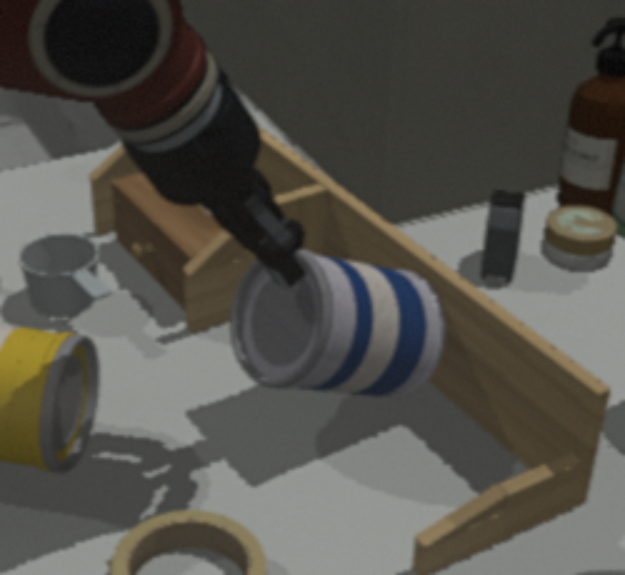

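The tin is lifting cleanly, tilted about 25° with the fingertip behind the rim (crop 295,275) and the foot on the board. I'll continue.

Call:
apply_moves(
  moves=[
    [1,-3.0,-1.4,0,0,0,-1.1],
    [1,-3.0,-1.3,0,0,0,-1.1],
    [1,-3.0,-1.1,0,0,0,-1.1],
    [1,-3.1,-0.9,0,0,0,-1.1],
    [1,-3.1,-0.8,0,0,0,-1.1],
    [1,-3.1,-0.6,0,0,0,-1.1],
  ],
)

```text
time: 8.4
tool_pos: [0.5821, 0.0563, 0.1593]
tool_rot: [0.189, 0.105, 0.699, -0.681]
contact_force: [-2.6, -0.9, -4.1]
gripper_width: -0.001
```

Call:
apply_moves(
  moves=[
    [1,-3.2,-0.4,0,0,0,-1.1],
    [1,-3.2,-0.3,0,0,0,-1.1],
    [1,-3.2,-0.1,0,0,0,-1.1],
    [1,-3.3,0,0,0,0,-1.1],
    [1,-3.3,0.2,0,0,0,-1.1],
  ],
)

```text
time: 8.9
tool_pos: [0.5968, 0.0581, 0.1659]
tool_rot: [0.156, 0.071, 0.704, -0.69]
contact_force: [-2.8, 0.1, -3.0]
gripper_width: 0.001
```

```bash
python3 - <<'E'
from plan import *
info(); print([np.round(tipT(t,press=1),1) for t in(46,48,50)])
E
```

```text
t 8.9 tip org mm [ -95.5 -129.9  147.8] F org [-2.75  0.44 -3.03] w 0.0
pitch down deg 71.5 y org [ 0.318  0.001 -0.948] z org [ 0.002 -1.     0.   ] j [-0.05 -0.13  1.96  0.07  0.99  1.37]
[array([-98.7, 146.1,  71.4]), array([-95.9, 146.9,  72.5]), array([-92.9, 147.4,  73.7])]
```

Call:
apply_moves(
  moves=[
    [1,-3.4,0.4,0,0,0,-1.1],
    [1,-3.4,0.5,0,0,0,-1.1],
    [1,-3.5,0.6,0,0,0,-1.1],
    [1,-3.6,0.8,0,0,0,-1.1],
    [1,-3.6,0.9,0,0,0,-1.1],
  ],
)

```text
time: 9.4
tool_pos: [0.6145, 0.0603, 0.1677]
tool_rot: [0.123, 0.037, 0.706, -0.696]
contact_force: [-0.8, 0.1, -2.2]
gripper_width: -0.007
```

Call:
apply_moves(
  moves=[
    [1,-3.7,1.1,0,0,0,-1.1],
    [1,-3.8,1.2,0,0,0,-1.1],
    [1,-3.9,1.3,0,0,0,-1.1],
    [1,-3.9,1.5,0,0,0,-1.1],
  ],
)

```text
time: 9.8
tool_pos: [0.6309, 0.0622, 0.1664]
tool_rot: [0.097, 0.011, 0.707, -0.701]
contact_force: [-1.1, 0.3, 1.1]
gripper_width: -0.002
```

```bash
python3 - <<'E'
from plan import *
info(); print([np.round(tipT(t,press=1),1) for t in(64,66,68)])
E
```

```text
t 9.8 tip org mm [ -64.3 -130.   147.6] F org [-1.05  0.41  1.07] w -0.0
pitch down deg 81.3 y org [ 0.152  0.    -0.988] z org [ 0.002 -1.     0.   ] j [-0.03  0.05  1.77  0.02  1.18  1.41]
[array([-69.3, 146.2,  81.7]), array([-65.5, 145.2,  82.8]), array([-61.7, 144.1,  84. ])]
```

Call:
apply_moves(
  moves=[
    [1,-4.0,1.4,0,0,0,-1.1],
    [1,-4.1,1.5,0,0,0,-1.1],
    [1,-4.2,1.6,0,0,0,-1.1],
  ],
)

```text
time: 10.1
tool_pos: [0.6433, 0.0638, 0.163]
tool_rot: [0.076, -0.01, 0.707, -0.703]
contact_force: [0.5, -0.4, 0.8]
gripper_width: 0.001
```

Call:
apply_moves(
  moves=[
    [1,-4.2,1.4,0,0,0,-1.1],
    [1,-4.3,1.5,0,0,0,-1.1],
    [1,-4.4,1.5,0,0,0,-1.1],
  ],
)

```text
time: 10.4
tool_pos: [0.6561, 0.0654, 0.1592]
tool_rot: [0.056, -0.031, 0.706, -0.705]
contact_force: [-0.4, 0.1, -0.6]
gripper_width: 0.002
```

```bash
python3 - <<'E'
from plan import *
info(); print([np.round(tipT(t,press=1),1) for t in(76,78,80)])
cv2.imwrite("pics/side2.png",cv2.resize(manip.grab_frame("side")[60:290,180:430],None,fx=2.5,fy=2.5))
E
```

```text
t 10.4 tip org mm [ -41.2 -129.8  140.2] F org [-0.36  0.17 -0.56] w 0.0
pitch down deg 88.0 y org [ 0.035  0.    -0.999] z org [ 0.002 -1.     0.   ] j [-0.02  0.18  1.63  0.01  1.3   1.43]
[array([-45.9, 137.9,  88.6]), array([-41.8, 135.8,  89.7]), array([-37.7, 133.7,  90.9])]
```

View pics/side2.png

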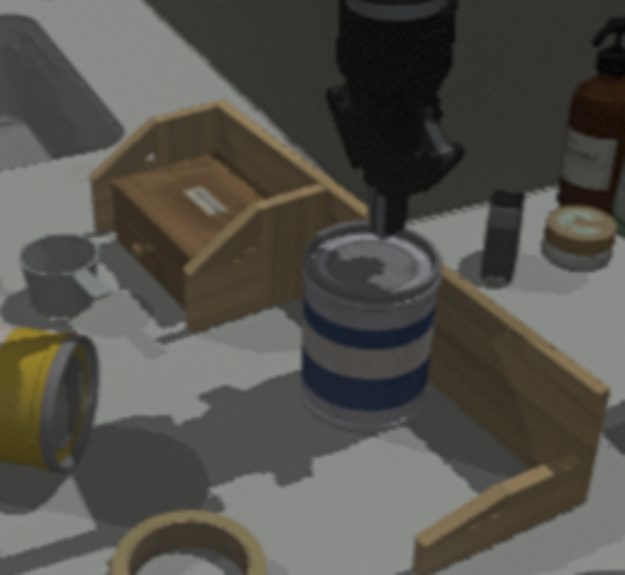

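The tin now stands lid up (lid centre at crop (372,264)) and the tips are free above it. I'll raise the tool, swing it to the tin's right, and measure the lid.

Call:
apply_moves(
  moves=[
    [1,0,-20,0,0,0,0],
    [1,0,-20,0,0,0,0],
    [1,0,-10,10,0,0,0],
    [1,0,0,30,0,0,0],
    [1,0,0,30,0,0,0],
    [1,0,0,30,0,0,0],
    [1,0,0,15,0,0,0],
    [1,0,0,0,0,0,0],
  ],
)

```text
time: 11.25
tool_pos: [0.6678, -0.0511, 0.2089]
tool_rot: [0.055, -0.029, 0.706, -0.705]
contact_force: [-0.5, 1.0, -0.2]
gripper_width: -0.003
```

```bash
python3 - <<'E'
from plan import *
info()
o,d=ray("side",(180+372/2.5,60+264/2.5))
q=onz("side",(180+372/2.5,60+264/2.5),.125);print("lid side view",toorg(q).round(4))
a=manip.grab_frame("side");s=manip.grab_frame("scene");cv2.imwrite("pics/s3.png",a)
cv2.imwrite("pics/both3.png",np.hstack([cv2.resize(a[120:250,270:400],(400,400),interpolation=2),cv2.resize(s[120:250,255:385],(400,400),interpolation=2)]))
E
```

```text
t 11.25 tip org mm [ -43.5 -246.9  189.9] F org [-0.4   1.03 -0.23] w -0.0
pitch down deg 87.9 y org [ 0.036 -0.    -0.999] z org [-0.001 -1.    -0.   ] j [-0.19  0.16  1.57  0.01  1.38  1.26]
lid side view [-0.0585 -0.1392  0.125 ]
```

View pics/both3.png

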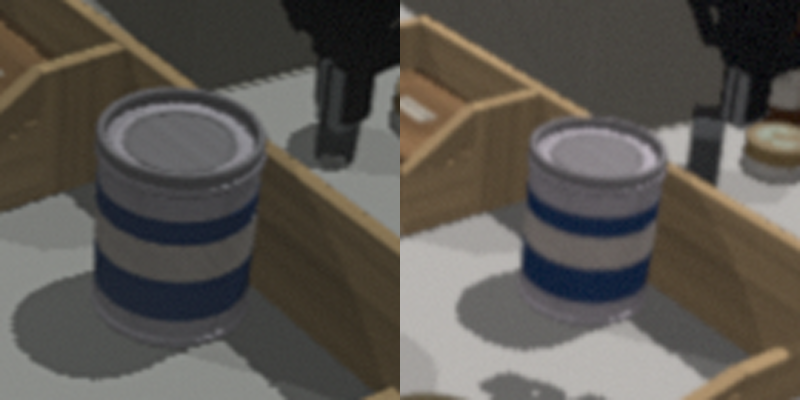

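```bash
python3 - <<'E'
from plan import *
for n,p in(("side",(328.8,164.7)),("scene",(319.2,169.1))): print(n,toorg(onz(n,p,.124)).round(4))
p=(-90,-190);
for n in("side","scene"): print(n,[ (toorg(onz(n,proj(n,toworld(np.array(q)/1e3)),.0))*0).sum() for q in[(0,0,102)]])
E
```

```text
side [-0.0557 -0.1356  0.124 ]
scene [-0.0565 -0.1347  0.124 ]
side [np.float64(0.0)]
scene [np.float64(0.0)]
```

The tin stands at organiser (-56,-134) mm in both views, so it is about 5 mm off the board. I'll nudge it back from the front first, then slide it.

Call:
apply_moves(
  moves=[
    [1,0,0,0,0,0,-2.1],
    [1,30,0,0,0,0,0],
    [1,30,0,0,0,0,0],
    [1,30,0,0,0,0,0],
    [1,17,0,-20,0,0,0],
    [1,0,0,-35,0,0,0],
    [1,0,0,-35,0,0,0],
    [1,0,20,-24,0,0,0],
    [1,0,30,0,0,0,0],
    [1,0,30,0,0,0,0],
    [1,0,25,0,0,0,0],
    [1,0,20,0,0,0,0],
    [1,0,0,0,0,0,0],
  ],
)

```text
time: 12.65
tool_pos: [0.5447, 0.0526, 0.0807]
tool_rot: [0.041, -0.046, 0.706, -0.705]
contact_force: [-1.1, -0.7, -0.6]
gripper_width: -0.004
```

```bash
python3 - <<'E'
from plan import *
info()
E
```

```text
t 12.65 tip org mm [-154.1 -129.2   61.7] F org [-1.19 -0.52 -0.57] w -0.0
pitch down deg 89.6 y org [-0.007  0.001 -1.   ] z org [ 0.004 -1.    -0.001] j [-0.04  0.04  1.92  0.    1.18  1.41]
```

Call:
apply_moves(
  moves=[
    [1,-10,0,2,0,0,0],
    [1,-10,0,0,0,0,0],
    [1,-8,0,0,0,0,0],
    [1,-3,0,0,0,0,0],
    [1,-2,0,0,0,0,0],
    [1,-2,0,0,0,0,0],
  ],
)

```text
time: 13.25
tool_pos: [0.5829, 0.0533, 0.0844]
tool_rot: [-0.043, 0.043, -0.706, 0.706]
contact_force: [0.3, 0.5, 0.5]
gripper_width: 0.002
```

Call:
apply_moves(
  moves=[
    [1,-1.2,0,0,0,0,0],
    [1,-1.2,0,0,0,0,0],
  ],
)

```text
time: 13.45
tool_pos: [0.584, 0.0537, 0.0837]
tool_rot: [0.042, -0.044, 0.706, -0.706]
contact_force: [-4.5, -0.2, 1.1]
gripper_width: 0.002
```

Call:
apply_moves(
  moves=[
    [1,-1.2,0,0,0,0,0],
    [1,-1.2,0,0,0,0,0],
  ],
)

```text
time: 13.65
tool_pos: [0.5868, 0.0539, 0.0838]
tool_rot: [-0.043, 0.044, -0.706, 0.706]
contact_force: [-4.8, -0.9, 3.0]
gripper_width: -0.003
```

```bash
python3 - <<'E'
from plan import *
info()
E
```

```text
t 13.65 tip org mm [-112.1 -132.9   64.8] F org [-4.92 -0.3   3.04] w -0.0
pitch down deg 89.9 y org [-0.002  0.    -1.   ] z org [ 0.002 -1.    -0.   ] j [-0.03  0.13  1.82 -0.    1.19  1.41]
```

Call:
apply_moves(
  moves=[
    [1,-0.8,0,0,0,0,0],
    [1,-0.8,0,0,0,0,0],
  ],
)

```text
time: 13.85
tool_pos: [0.5878, 0.054, 0.0843]
tool_rot: [-0.042, 0.045, -0.706, 0.706]
contact_force: [-11.4, -1.6, 6.6]
gripper_width: 0.0
```

Call:
apply_moves(
  moves=[
    [1,-0.8,0,0,0,0,0],
    [1,-0.6,0,0,0,0,0],
  ],
)

```text
time: 14.05
tool_pos: [0.5878, 0.0541, 0.0843]
tool_rot: [-0.04, 0.046, -0.706, 0.706]
contact_force: [-18.7, -1.9, 12.2]
gripper_width: -0.001
```

```bash
python3 - <<'E'
from plan import *
info()
E
```

```text
t 14.05 tip org mm [-111.2 -132.8   65.3] F org [-18.78   0.31  12.24] w -0.0
pitch down deg 89.5 y org [-0.008  0.    -1.   ] z org [ 0.003 -1.    -0.   ] j [-0.03  0.13  1.82 -0.    1.2   1.41]
```

Call:
apply_moves(
  moves=[
    [1,5,0,0,0,0,0],
    [1,20,0,0,0,0,0],
    [1,20,0,0,0,0,0],
    [1,0,0,30,0,0,0],
    [1,0,0,30,0,0,0],
    [1,0,0,30,0,0,0],
    [1,0,0,0,0,-8.3,0],
    [1,0,0,0,0,-8.3,0],
    [1,0,0,0,0,-8.3,0],
    [1,0,0,0,0,-8.3,0],
    [1,0,0,0,0,-8.3,0],
    [1,0,0,0,0,-8.3,0],
    [1,0,0,0,0,-8.3,0],
    [1,0,0,0,0,-8.3,0],
    [1,0,0,0,0,-8.3,0],
    [1,0,0,0,0,0,0],
  ],
)

```text
time: 15.65
tool_pos: [0.5576, -0.0407, 0.0847]
tool_rot: [-0.463, 0.462, -0.534, 0.536]
contact_force: [0.1, -0.3, -0.3]
gripper_width: 0.0
```

```bash
python3 - <<'E'
from plan import *
info(); go([-.071,-.215,.06])
E
```

```text
t 15.65 tip org mm [-152.2 -223.3   65.7] F org [ 0.08 -0.34 -0.29] w 0.0
pitch down deg 89.9 y org [ 0.002 -0.001 -1.   ] z org [ 0.965 -0.262  0.003] j [-0.21  0.06  1.9   0.    1.18 -0.06]
shift mm tool [-29.4   5.9  76.2] len 81.9
```

Call:
apply_moves(
  moves=[
    [1,0,2,26,0,0,0],
    [1,0,2,26,0,0,0],
    [1,0,0,24,0,0,0],
    [1,-15,0,0,0,0,0],
    [1,-10,0,0,0,0,0],
    [1,-8,0,0,0,0,0],
    [1,-4,0,0,0,0,0],
    [1,0,0,0,0,0,0],
  ],
)

```text
time: 16.45
tool_pos: [0.6368, -0.0139, 0.0802]
tool_rot: [0.463, -0.463, 0.535, -0.535]
contact_force: [-0.4, -0.9, -0.5]
gripper_width: -0.001
```

```bash
python3 - <<'E'
from plan import *
info()
E
```

```text
t 16.45 tip org mm [ -70.5 -206.3   61.2] F org [-0.52 -0.81 -0.52] w -0.0
pitch down deg 90.0 y org [-0.  0. -1.] z org [ 0.965 -0.261 -0.   ] j [-0.14  0.24  1.71 -0.    1.2   0.01]
```

Now the slide along +y, starting gently.

Call:
apply_moves(
  moves=[
    [1,-4,0,0,0,0,0],
    [1,-4,0,0,0,0,0],
    [1,-3,0,0,0,0,0],
    [1,-1.9,0,-0.5,0,0,0],
    [1,-1.9,0,-0.5,0,0,0],
    [1,-1.9,0,-0.5,0,0,0],
    [1,-1.9,0,-0.5,0,0,0],
    [1,-1.9,0,-0.5,0,0,0],
  ],
)

```text
time: 17.25
tool_pos: [0.6384, 0.0045, 0.0814]
tool_rot: [-0.462, 0.463, -0.534, 0.536]
contact_force: [-1.8, -5.4, 4.6]
gripper_width: 0.001
```

Call:
apply_moves(
  moves=[
    [1,-1.9,0,-0.5,0,0,0],
    [1,-1.9,0,-0.5,0,0,0],
    [1,-1.9,0,-0.5,0,0,0],
  ],
)

```text
time: 17.55
tool_pos: [0.6379, 0.0102, 0.0816]
tool_rot: [-0.462, 0.462, -0.534, 0.536]
contact_force: [-0.7, -5.9, 4.0]
gripper_width: 0.002
```

```bash
python3 - <<'E'
from plan import *
info()
E
```

```text
t 17.55 tip org mm [ -66.5 -182.5   62.6] F org [-1.43 -5.78  3.96] w 0.0
pitch down deg 89.8 y org [ 0.001 -0.003 -1.   ] z org [ 0.965 -0.262  0.002] j [-0.1   0.24  1.71 -0.    1.2   0.05]
```

Call:
apply_moves(
  moves=[
    [1,-2.4,0,-0.65,0,0,0],
    [1,-2.4,0,-0.65,0,0,0],
    [1,-2.4,0,-0.65,0,0,0],
    [1,-2.4,0,-0.65,0,0,0],
    [1,-2.4,0,-0.65,0,0,0],
    [1,-2.4,0,-0.65,0,0,0],
    [1,-2.4,0,-0.65,0,0,0],
    [1,-2.4,0,-0.65,0,0,0],
    [1,-2.4,0,-0.65,0,0,0],
    [1,-2.4,0,-0.65,0,0,0],
  ],
)

```text
time: 18.55
tool_pos: [0.637, 0.0324, 0.0853]
tool_rot: [-0.462, 0.462, -0.532, 0.538]
contact_force: [-2.3, -8.7, 9.0]
gripper_width: -0.0
```

```bash
python3 - <<'E'
from plan import *
info()
a=manip.grab_frame("side");s=manip.grab_frame("scene")
cv2.imwrite("pics/both4.png",np.hstack([cv2.resize(a[100:250,250:400],(400,400),interpolation=2),cv2.resize(s[100:250,235:385],(400,400),interpolation=2)]))
E
```

```text
t 18.55 tip org mm [ -64.7 -160.4   66.3] F org [-3.3  -8.37  9.02] w -0.0
pitch down deg 89.5 y org [ 0.005 -0.007 -1.   ] z org [ 0.965 -0.263  0.007] j [-0.06  0.23  1.71 -0.01  1.2   0.09]
```

View pics/both4.png

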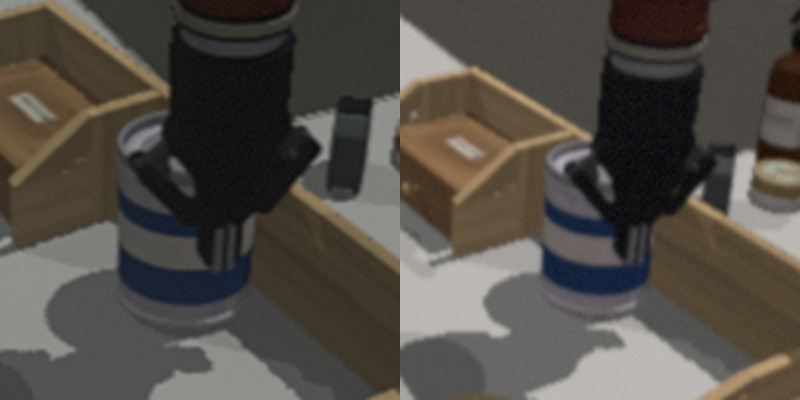

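The force is climbing (8 N sideways, 9 N upward on the tool), which suggests the push point is too high. The tin is still upright at about organiser y -105. I'll back off, lean the tool away, and push lower.

Call:
apply_moves(
  moves=[
    [1,5,0,0,0,0,0],
    [1,10,0,0,0,0,0],
    [1,3,0,0,0,0,7.5],
    [1,3,0,0,0,0,7.5],
    [1,0,0,0,0,0,7.5],
    [1,0,0,0,0,0,7.5],
    [1,6,10.4,0,0,0,0],
    [1,6,10.4,0,0,0,0],
    [1,6,10.4,0,0,0,0],
    [1,0,0,0,0,0,0],
  ],
)

```text
time: 19.65
tool_pos: [0.6293, 0.0171, 0.0409]
tool_rot: [0.584, -0.31, 0.637, -0.396]
contact_force: [0.4, 0.2, -0.2]
gripper_width: -0.0
```

```bash
python3 - <<'E'
from plan import *
info()
a=manip.grab_frame("side");s=manip.grab_frame("scene")
cv2.imwrite("pics/both5.png",np.hstack([cv2.resize(a[100:250,250:400],(400,400),interpolation=2),cv2.resize(s[100:250,235:385],(400,400),interpolation=2)]))
E
```

```text
t 19.65 tip org mm [ -71.8 -165.3   24.5] F org [ 0.46  0.15 -0.18] w -0.0
pitch down deg 60.0 y org [ 0.126  0.483 -0.866] z org [ 0.966 -0.26  -0.005] j [-0.3   0.31  1.77  0.55  1.22 -0.39]
```

View pics/both5.png

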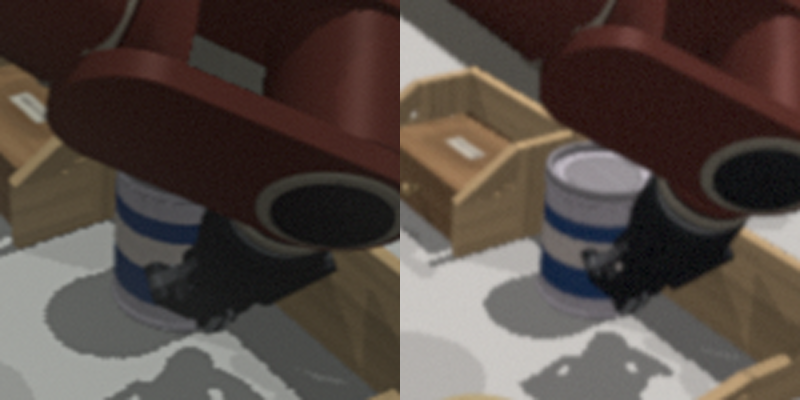

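Call:
apply_moves(
  moves=[
    [1,-2.1,1.2,0,0,0,0],
    [1,-2.1,1.2,0,0,0,0],
    [1,-2.1,1.2,-0.6,0,0,0],
    [1,-2.1,1.2,-0.6,0,0,0],
    [1,-2.1,1.2,-0.6,0,0,0],
    [1,-2.1,1.2,-0.6,0,0,0],
  ],
)

```text
time: 20.35
tool_pos: [0.6311, 0.0298, 0.044]
tool_rot: [0.585, -0.309, 0.636, -0.398]
contact_force: [-0.6, -5.2, 0.7]
gripper_width: 0.001
```

Call:
apply_moves(
  moves=[
    [1,-2.1,1.2,-0.6,0,0,0],
    [1,-2.1,1.2,-0.6,0,0,0],
    [1,-2.1,1.2,-0.6,0,0,0],
    [1,-2.1,1.2,-0.6,0,0,0],
  ],
)

```text
time: 20.75
tool_pos: [0.6297, 0.0389, 0.0439]
tool_rot: [0.585, -0.309, 0.636, -0.398]
contact_force: [-4.5, -7.4, 3.4]
gripper_width: 0.002
```

```bash
python3 - <<'E'
from plan import *
info()
E
```

```text
t 20.75 tip org mm [ -68.8 -143.9   27.5] F org [-5.31 -6.82  3.44] w 0.0
pitch down deg 60.2 y org [ 0.13   0.48  -0.867] z org [ 0.965 -0.262 -0.   ] j [-0.27  0.29  1.78  0.56  1.2  -0.36]
```

Call:
apply_moves(
  moves=[
    [1,-2.0,1.15,-0.8,0,0,0],
    [1,-2.0,1.15,-0.8,0,0,0],
    [1,-2.0,1.15,-0.7,0,0,0],
    [1,-2.0,1.15,-0.7,0,0,0],
    [1,-2.0,1.15,-0.65,0,0,0],
  ],
)

```text
time: 21.25
tool_pos: [0.6277, 0.0507, 0.0439]
tool_rot: [0.585, -0.309, 0.636, -0.398]
contact_force: [-3.6, -7.4, 2.6]
gripper_width: 0.0
```

Call:
apply_moves(
  moves=[
    [1,-2.0,1.15,-0.65,0,0,0],
    [1,-2.0,1.15,-0.65,0,0,0],
    [1,-2.0,1.15,-0.65,0,0,0],
    [1,-2.0,1.15,-0.65,0,0,0],
  ],
)

```text
time: 21.65
tool_pos: [0.6263, 0.0602, 0.0439]
tool_rot: [0.585, -0.309, 0.636, -0.398]
contact_force: [-3.8, -9.1, 2.8]
gripper_width: -0.001
```

```bash
python3 - <<'E'
from plan import *
info()
E
```

```text
t 21.65 tip org mm [ -69.6 -122.3   27.4] F org [-4.86 -8.58  2.77] w -0.0
pitch down deg 60.2 y org [ 0.13   0.48  -0.867] z org [ 0.965 -0.261 -0.   ] j [-0.23  0.28  1.79  0.57  1.18 -0.34]
```

Call:
apply_moves(
  moves=[
    [1,-1.9,1.1,-0.65,0,0,0],
    [1,-1.9,1.1,-0.65,0,0,0],
    [1,-1.5,0.87,-0.5,0,0,0],
    [1,-1.5,0.87,-0.5,0,0,0],
  ],
)

```text
time: 22.05
tool_pos: [0.6251, 0.0683, 0.0439]
tool_rot: [0.585, -0.309, 0.636, -0.398]
contact_force: [-3.5, -7.4, 3.0]
gripper_width: -0.001
```

Call:
apply_moves(
  moves=[
    [1,-1.0,0.58,-0.33,0,0,0],
    [1,-1.0,0.58,-0.33,0,0,0],
  ],
)

```text
time: 22.25
tool_pos: [0.6248, 0.0706, 0.0439]
tool_rot: [0.585, -0.309, 0.636, -0.398]
contact_force: [-4.1, -8.4, 3.8]
gripper_width: 0.001
```

```bash
python3 - <<'E'
from plan import *
info()
E
```

```text
t 22.25 tip org mm [ -69.8 -111.8   27.4] F org [-5.05 -7.81  3.77] w 0.0
pitch down deg 60.2 y org [ 0.13   0.48  -0.867] z org [ 0.965 -0.261 -0.   ] j [-0.22  0.28  1.8   0.57  1.17 -0.33]
```

Call:
apply_moves(
  moves=[
    [1,-1.0,0.58,-0.33,0,0,0],
    [1,-1.0,0.58,-0.33,0,0,0],
  ],
)

```text
time: 22.45
tool_pos: [0.6245, 0.073, 0.0439]
tool_rot: [0.585, -0.309, 0.636, -0.398]
contact_force: [-5.2, -7.9, 3.4]
gripper_width: -0.003
```

Call:
apply_moves(
  moves=[
    [1,-0.8,0.46,-0.25,0,0,0],
    [1,-0.8,0.46,-0.25,0,0,0],
  ],
)

```text
time: 22.65
tool_pos: [0.6243, 0.0749, 0.0439]
tool_rot: [0.585, -0.309, 0.636, -0.398]
contact_force: [-4.0, -7.7, 3.6]
gripper_width: -0.002
```

```bash
python3 - <<'E'
from plan import *
info()
E
```

```text
t 22.65 tip org mm [ -69.8 -107.5   27.4] F org [-4.92 -7.15  3.62] w -0.0
pitch down deg 60.2 y org [ 0.13   0.48  -0.867] z org [ 0.965 -0.261 -0.   ] j [-0.21  0.28  1.8   0.57  1.17 -0.32]
```

Call:
apply_moves(
  moves=[
    [1,-0.8,0.46,-0.25,0,0,0],
    [1,-0.8,0.46,-0.25,0,0,0],
  ],
)

```text
time: 22.85
tool_pos: [0.624, 0.0767, 0.0439]
tool_rot: [0.585, -0.309, 0.636, -0.398]
contact_force: [-4.6, -8.0, 2.7]
gripper_width: 0.001
```

Call:
apply_moves(
  moves=[
    [1,-0.8,0.46,-0.25,0,0,0],
    [1,-0.8,0.46,-0.25,0,0,0],
  ],
)

```text
time: 23.05
tool_pos: [0.6238, 0.0786, 0.0439]
tool_rot: [0.585, -0.31, 0.636, -0.398]
contact_force: [-5.0, -8.2, 3.1]
gripper_width: 0.002
```

```bash
python3 - <<'E'
from plan import *
info()
E
```

```text
t 23.05 tip org mm [ -69.9 -103.7   27.4] F org [-5.98 -7.54  3.14] w 0.0
pitch down deg 60.2 y org [ 0.129  0.48  -0.867] z org [ 0.965 -0.261 -0.001] j [-0.2   0.27  1.8   0.57  1.17 -0.32]
```

Call:
apply_moves(
  moves=[
    [1,-0.8,0.46,-0.25,0,0,0],
    [1,-0.8,0.46,-0.25,0,0,0],
  ],
)

```text
time: 23.25
tool_pos: [0.6235, 0.0805, 0.0439]
tool_rot: [0.585, -0.31, 0.636, -0.398]
contact_force: [-4.3, -8.6, 3.4]
gripper_width: 0.002
```

Call:
apply_moves(
  moves=[
    [1,-0.8,0.46,-0.25,0,0,0],
    [1,-0.8,0.46,-0.25,0,0,0],
  ],
)

```text
time: 23.45
tool_pos: [0.6233, 0.0825, 0.0439]
tool_rot: [0.585, -0.31, 0.636, -0.397]
contact_force: [-4.8, -9.3, 4.0]
gripper_width: 0.001
```

```bash
python3 - <<'E'
from plan import *
info()
E
```

```text
t 23.45 tip org mm [-69.9 -99.8  27.4] F org [-5.83 -8.66  4.  ] w 0.0
pitch down deg 60.2 y org [ 0.129  0.48  -0.867] z org [ 0.965 -0.261 -0.001] j [-0.2   0.27  1.8   0.57  1.16 -0.31]
```

Call:
apply_moves(
  moves=[
    [1,-0.8,0.46,-0.25,0,0,0],
    [1,-0.8,0.46,-0.25,0,0,0],
  ],
)

```text
time: 23.65
tool_pos: [0.6233, 0.0833, 0.0439]
tool_rot: [0.584, -0.31, 0.635, -0.398]
contact_force: [-7.1, -16.4, 5.8]
gripper_width: -0.0
```

Call:
apply_moves(
  moves=[
    [1,-0.8,0.46,-0.25,0,0,0],
    [1,-0.8,0.46,-0.25,0,0,0],
  ],
)

```text
time: 23.85
tool_pos: [0.6233, 0.0836, 0.0439]
tool_rot: [0.584, -0.311, 0.635, -0.399]
contact_force: [-7.6, -21.6, 7.0]
gripper_width: -0.001
```

```bash
python3 - <<'E'
from plan import *
info()
a=manip.grab_frame("scene");cv2.imwrite("pics/sc6.png",a)
hsv=cv2.cvtColor(a,cv2.COLOR_BGR2HSV); m=cv2.inRange(hsv,(105,90,30),(130,255,255)); m[:,:250]=0
n,l,s,c=cv2.connectedComponentsWithStats(m)
print(s[s[:,4]>30])
E
```

```text
t 23.85 tip org mm [-69.8 -98.8  27.4] F org [-10.1  -20.58   7.04] w -0.0
pitch down deg 60.5 y org [ 0.13   0.476 -0.87 ] z org [ 0.965 -0.261  0.001] j [-0.19  0.27  1.8   0.57  1.16 -0.31]
[[     0      0    512    384 196331]
 [   277    169     18     10     78]
 [   276    185     22     16    181]]
```

The force jump shows contact with the partition, and the tin is pressed on the board too. I'll withdraw straight back along the push direction, then rise.

Call:
apply_moves(
  moves=[
    [1,1,-0.6,0,0,0,0],
    [1,1.7,-1,0,0,0,0],
    [1,4,-2.3,0,0,0,0],
    [1,10,-5.8,0,0,0,0],
    [1,20,-11.6,0,0,0,0],
    [1,26,-15,0,0,0,0],
    [1,0,-40,0,0,0,0],
    [1,0,-45,0,0,0,0],
    [1,0,-45,0,0,0,0],
    [1,0,-45,0,0,0,0],
    [1,0,0,0,0,0,0],
  ],
)

```text
time: 25.0
tool_pos: [0.6034, -0.0742, 0.203]
tool_rot: [0.588, -0.306, 0.632, -0.401]
contact_force: [1.7, 0.3, 1.0]
gripper_width: -0.001
```

```bash
python3 - <<'E'
from plan import *
info()
a=manip.grab_frame("side");s=manip.grab_frame("scene");cv2.imwrite("pics/s7.png",a);cv2.imwrite("pics/sc7.png",s)
cv2.imwrite("pics/both7.png",np.hstack([cv2.resize(a[90:240,210:360],(400,400),interpolation=2),cv2.resize(s[100:250,200:350],(400,400),interpolation=2)]))
E
```

```text
t 25.0 tip org mm [-108.2 -253.1  186.6] F org [1.76 0.08 1.02] w -0.0
pitch down deg 60.2 y org [ 0.142  0.477 -0.867] z org [ 0.964 -0.265  0.012] j [-0.46  0.09  1.71  0.5   1.51 -0.39]
```

View pics/both7.png

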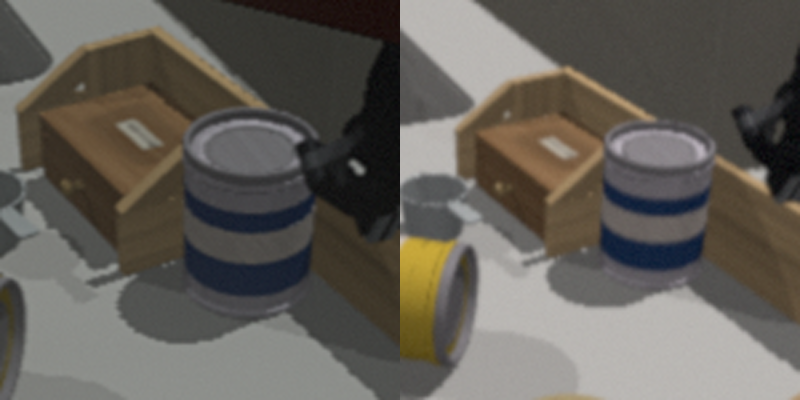

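```bash
python3 - <<'E'
from plan import *
for n,p in(("side",(303.9,144.9)),("scene",(296.9,157))): print(n,"lid",toorg(onz(n,p,.124)).round(4))
for n,p in(("side",(210+121*.375,90+272*.375)),("scene",(200+148*.375,100+255*.375))): print(n,"part front foot",toorg(onz(n,p,0)).round(4))
for n,p in(("side",(210+128*.375,90+208*.375)),("scene",(200+152*.375,100+202*.375))): print(n,"part front top edge (some z~.06)",toorg(onz(n,p,.06)).round(4))
# bystanders moved? diff against the first pictures, away from tin and arm
for n,f,g in(("side","side0","s7"),("scene","scene0","sc7")):
    a,b=[cv2.GaussianBlur(cv2.cvtColor(cv2.imread(f"pics/{k}.png"),6),(5,5),0).astype(int) for k in(f,g)]
    d=(abs(a-b)>25).astype(np.uint8); k,l,s,c=cv2.connectedComponentsWithStats(d); print(n,s[1:][s[1:,4]>25].tolist())
E
```

```text
side lid [-0.0551 -0.0543  0.124 ]
scene lid [-0.0619 -0.0615  0.124 ]
side part front foot [-0.128   0.0109  0.    ]
scene part front foot [-0.1261  0.0117  0.    ]
side part front top edge (some z~.06) [-0.1225  0.007   0.06  ]
scene part front top edge (some z~.06) [-0.1266  0.0067  0.06  ]
side [[126, 0, 195, 89, 6585], [287, 0, 19, 24, 131], [330, 0, 76, 38, 935], [458, 0, 7, 18, 58], [333, 14, 40, 7, 224], [323, 25, 53, 23, 649], [452, 43, 12, 15, 125], [392, 55, 76, 57, 1376], [369, 65, 6, 12, 45], [423, 68, 10, 5, 42], [375, 75, 51, 47, 1134], [384, 80, 6, 7, 26], [317, 83, 97, 121, 3754], [297, 93, 27, 32, 331], [0, 107, 24, 71, 945], [282, 131, 40, 25, 590], [286, 135, 14, 5, 27], [281, 164, 8, 8, 32], [295, 172, 31, 38, 526], [275, 183, 29, 28, 446], [254, 192, 11, 24, 159], [128, 199, 213, 134, 8635], [147, 281, 179, 103, 8301], [21, 300, 44, 55, 1673], [18, 322, 9, 13, 72], [0, 342, 7, 11, 41], [0, 358, 18, 21, 102], [5, 361, 63, 23, 1125]]
scene [[0, 0, 69, 206, 6465], [191, 0, 275, 116, 9979], [321, 0, 9, 19, 93], [330, 0, 41, 27, 428], [373, 0, 82, 30, 1205], [301, 76, 70, 54, 1434], [328, 109, 61, 68, 1925], [382, 113, 11, 7, 57], [395, 123, 8, 10, 46], [390, 142, 6, 6, 27], [280, 149, 34, 14, 324], [274, 169, 62, 40, 1190], [254, 195, 13, 19, 167], [154, 196, 175, 108, 5891], [12, 223, 5, 9, 29], [0, 241, 11, 11, 61], [27, 258, 7, 6, 31], [175, 261, 149, 123, 10185], [41, 276, 60, 48, 2097], [0, 322, 111, 62, 5192]]
```

The eyeballed lid centres scatter by 7 mm, so I'll measure the tin numerically from the band silhouettes in both views.

```bash
cat > tin.py <<'E'
from plan import *
def bearing(n,img,show=0):
    hsv=cv2.cvtColor(img,cv2.COLOR_BGR2HSV); m=cv2.inRange(hsv,(105,70,20),(130,255,255)); m[:,:230]=0; m[:,420:]=0;m[:100]=0;m[260:]=0
    m=cv2.morphologyEx(m,cv2.MORPH_OPEN,np.ones((2,2)))
    k,l,s,c=cv2.connectedComponentsWithStats(m); L=[];Rr=[]
    for i in range(1,k):
        if s[i,4]<60: continue
        if show: print(n,s[i])
        mm=l==i; cols=np.where(mm.any(0))[0]
        for col,acc,sg in((cols[0],L,-.5),(cols[-1],Rr,.5)):
            r=np.where(mm[:,col])[0].mean(); o,d=ray(n,(col+sg,r)); acc.append(np.arctan2(d[1],d[0]))
    a,b=np.mean(L),np.mean(Rr); return o,(a+b)/2,abs(a-b)/2
def solve(A,B):
    o1,a1,h1=bearing("side",A,1);o2,a2,h2=bearing("scene",B,1)
    d1=np.array([np.cos(a1),np.sin(a1)]);d2=np.array([np.cos(a2),np.sin(a2)])
    t=np.linalg.solve(np.c_[d1,-d2],(o2-o1)[:2]); print("two-view",toorg([*(o1[:2]+t[0]*d1),0]).round(4))
    for o,a,h in((o1,a1,h1),(o2,a2,h2)):
        print("one-view r49:",toorg([*(o[:2]+.0485/np.sin(h)*np.array([np.cos(a),np.sin(a)])),0]).round(4))
        # position assuming org x=-0.05
        d=R.from_euler('z',-A_).as_matrix()@[np.cos(a),np.sin(a),0]; p=toorg(o); print("  y if x=-.05:",(p+d*(-.05-p[0])/d[0])[1].round(4))
A_=.12
E
python3 - <<'E'
from tin import *
solve(cv2.imread("pics/s7.png"),cv2.imread("pics/sc7.png"))
E
```

```text
side [281 164  48  14 298]
side [281 183  46  19 502]
scene [278 170  39  12 212]
scene [277 187  37  15 344]
two-view [-0.0515 -0.0532  0.    ]
one-view r49: [-0.0323 -0.0255  0.    ]
  y if x=-.05: -0.051
one-view r49: [-0.0246 -0.021   0.    ]
  y if x=-.05: -0.0514
```

```bash
python3 - <<'E'
from tin import *
a,b=cv2.imread("pics/side0.png"),cv2.imread("pics/s7.png")
for n,(x,y,w,h) in dict(tape=(220,260,72,62),scoop=(185,150,38,38),peg=(228,122,52,50),yellow=(130,180,92,70)).items():
    r=cv2.matchTemplate(b[y-12:y+h+12,x-12:x+w+12],a[y:y+h,x:x+w],cv2.TM_CCOEFF_NORMED); _,v,_,p=cv2.minMaxLoc(r); print(n,v,p[0]-12,p[1]-12)
info(); print(manip.job_done())
E
```

```text
tape 0.36429741978645325 0 0
scoop 0.998992383480072 0 0
peg 0.9896838068962097 0 0
yellow 0.9990553855895996 0 0
t 25.1 tip org mm [-110.7 -249.9  180.4] F org [-0.14 -0.42 -0.24] w 0.0
pitch down deg 60.0 y org [ 0.133  0.481 -0.866] z org [ 0.965 -0.263  0.003] j [-0.45  0.1   1.72  0.5   1.51 -0.39]
the job is handed in; nothing more can be done
None
```

The tin now stands lid up in the corner, against both the back board and the partition, and I've handed the job in at about 25 s of robot time.

- **What I did:** I pushed the tin foot first until it sat square on the back board, then tipped it up by the lid rim with about 3–5 N. It had landed about 5 mm off the board, so I nudged it back from the front. Then I slid it along the board into the corner. Partway through the slide the upward force on the tool reached 9 N, so I backed off and pushed lower on the tin.
- **Contact:** The sideways push jumped from about 8 N to 20 N at the partition, while it was also pressing the tin on to the back board with about 10 N. I then drew straight back.
- **Position:** The bands seen in both cameras put the tin's axis 51.5 mm from the back board and 53 mm from the partition. Contact would be 50 mm, and the measurement is only good to a few millimetres. An earlier estimate from the lid by eye scattered up to 12 mm from contact, and I did not trust it. The fingertip position at the stop would put the tin up to 8 mm closer to the partition, unless the fingertip is thinner than I assumed.
- **Gentleness:** The hardest presses were about 22 N (nudging it to the board) and 24 N (at the partition), firmer than ideal. I saw no dents in the last picture.
- **Bystanders:** The scoop, peg box and yellow tin matched the first picture with no shift. The masking tape matched best with no shift but only weakly (0.36), probably because of the arm's shadow, so its position is less certain. I never worked near it at low height.

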